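# Turn a lock over in the bench frame and clamp it

### The arm

A 7-joint arm with a two-finger parallel gripper is mounted at the origin on the work surface. World frame = base frame: x ahead of the robot, y to its left, z up, the work surface at z = 0. Lengths are in m, angles in rad, forces in N, time in s.
With the tool pointing down it reaches from about 0.4 to 0.875 m from the base axis. Payload 6.5 kg.
Tool frame: the origin (TCP) lies on the centre line of the jaws, within the pads' length; the fingertips stand 8 mm ahead of it and the grasp point (between the pads) lies 11 mm behind it (ctrl.nose_length is the distance from the TCP to the fingertips, in m); z points along the fingers, y is the line along which they close (so a half turn about z gives the same grasp; the last joint's range is limited). The gripper opens to 85 mm and grips with 20 to 120 N. Pads are 22 mm wide; open, the fingers measure 114 mm over their backs; the gripper's body (76 mm by 85 mm) begins 54 mm behind the grasp point. The pads swing forward as they close: fully open they stand 13 mm farther back than shut.
Start: joints at [1.153, 0.536, -0.004, 1.538, 0.003, 1.067, -0.071], TCP at [0.224, -0.61, 0.239] pointing down, gripper open.
Joint ranges: [-2.7, 2.7], [-0.37, 2.16], [-1.27, 1.26], [0.24, 2.4], [-1.31, 4.45], [0.19, 1.91], [-2.76, 2.76]. Speed limits (rad/s): [2.39, 2.39, 3.14, 3.14, 3.14, 3.14, 3.14].

### API

Orientations are given as a unit quaternion [w, x, y, z].
In Python, from bench import ctrl gives the robot as it stands.
- The arm moves only by the tool play_rows, never from a script. Its argument "commands" is a list of rows, each a list of 4 numbers: the shift along the tool's x, y, z in cm, then the turn about the tool's z in rad. In form: [[x, y, z, spin], ...]. A call has 1 to 10 rows; each row shifts and turns the commanded pose from where the row before left it, along the tool's axes as they then stand; what a row does not reach is not made up. A row lasts 1/8 s, in which the tool goes at most 62.5 mm and 10.7 degrees, less where a joint would pass 70% of its speed; a pose out of reach is approached as far as the arm can. A call is refused whole if a number of a shift passes 6.25 or a number of a turn 0.188, either way. A call with a gripper value outside its range is refused whole. "gripper" is the finger opening in cm, from 0 to 8.54, set as the call begins (left out, the last holds). The fingers move at their own pace and stop on an object; "grip_force" is the grip in N (left out, the last holds). Time passes only in rows, so rows that do not move let the fingers close. It gives the time, the measured TCP pose, the force, the opening and the grip force at its end, in the units of the state.
- ctrl.sense(): the state, without advancing time (a new reading comes with each control period).
- ctrl.capture(name): name is "scene" or "side" or "wrist"; returns a dict with "frame" (480x640x3 uint8, red, green, blue), "range_z" (480x640 float32, m along the optical axis (not along the pixel's ray), 0 where there is no reading), "fx", "fy", "cx", "cy" (pixels), "origin" and "rotation" of the camera in the world; the wrist camera has in their place "T_tool_cam" (4x4, takes a point from camera to tool coordinates, whose origin is the TCP and whose axes are the flange's). Camera axes: x right, y down, z forward; pixel columns grow to the right and rows downward; lengths in m; the calibration is good to about 2 mm. A picture is of the moment at which its call begins: read the wrist's pose just before it.
- ctrl.sign_off(): hands the job in; it is judged then, once.
Trained networks look in a picture, given as the dict that the camera call returned (one of the last four; its "shot" number tells which), for a name from the list of things; names that differ only in an ending like _2 or _b are one class to them, and where a whole thing is asked for, a point or a joint stands for the part that bears it (a point fixed in the world has none). Each returns a list of dicts, best first, with "p" (0 to 1); they miss things now and then, are a little off and sometimes report something else, mostly with a low value. They report only what shows in the picture. A call takes as long as a camera call.
- ctrl.search_frame(query, picture): "centre" ([x, y, z] in m, in the coordinates of the camera as it stood for that picture, good to about 4 mm: the middle of the surface that is visible of it).
- ctrl.spot_point(query, picture): "centre" ([x, y, z] in m, in the coordinates of the camera as it stood for that picture, good to about 4 mm: a listed point, or the origin of a listed thing).
The state is a dict: "t": time; "q": joint angles; "qd": joint speeds; "joint_torque": joint torques, N m; "eef_pos": TCP position; "tcp_rot": TCP orientation; "contact_force": force on the tool from outside, world axes, zero at the start; "torque": the same for the moment, N m; "finger_gap": opening from 0.0 (shut) to 1.0 (fully open); "grasp_force": force on a finger pad.
Only numpy, scipy, OpenCV 4.12 (cv2) and the standard library are available. Lean on these libraries where they do the work, as an engineer would, in place of code of your own. Each camera call takes 0.05 s, during which the arm holds its last target. There are 200 camera calls.

### The job

The old lock in the turning frame lies with its closed keyhole face up. Slacken the frame's clamp knob fully (counter-clockwise, less than a quarter turn), turn the frame over about its long axis until the lock's open back faces up and lies level, then tighten the knob firmly (clockwise) and let go. Leave the other locks and tools on the bench where they are.

Things in the scene. Friction and masses are not known exactly. Their poses are not given: they have to be found in the camera images.
- cradle (a joint): Rotation of the frame about its long horizontal axis, rad. 0: closed keyhole face level and up; +pi or -pi: open back level and up. Positive: the rail nearest the robot (rail_a) rises and goes over the top to the far side. It may be turned either way (stops at +-3.7). The rotation is balanced with light friction (0.15 N m), and stays where it is left; while the knob is tight it is clamped.
- knob (a joint): Clamp knob on top of the post at the left (+y) end of the stand, vertical axis. 0: fully slack (stop), 1.5 rad: fully tight (stop). Grows clockwise seen from above. The clamp begins to grip at about 0.8 and needs up to about 0.4 N m towards the tight end; below 0.7 the frame is free. Friction keeps the knob where it is left. It starts tight.
- knob_grip (a point): Centre of the knob's black wing: an upright bar 66 mm long (its x axis), 14 mm wide (y) and 28 mm high, centred here on the turning axis, 184 mm above the table. 22 mm of free height below the wing, on a stem of 16 mm diameter.
- lock_centre (a point): Centre of the lock case in the frame, on the frame's turning axis, 120 mm above the table. Turns with the frame: y is the turning axis (towards the knob's end), z the normal out of the closed keyhole face, x points to rail_b. Lock case 90 (x) by 150 (y) by 22 mm (z), held at its ends. The stand's base plate is 130 x 340 x 12 mm; the posts stand 144 mm either side along y, 145 mm high. The knob's axis is 144 mm along y from here.
- rail_a (a point): Middle of one of the frame's two round steel rails (12 mm diameter, 188 mm free length along y), 88 mm from the turning axis, at the robot's side at the start. 37 mm clear between rail and lock case. A vertical gripper can pinch it across and swing it over the top, the rail turning between the pads.
- rail_b (a point): Middle of the other, equal rail, 88 mm beyond the axis, at the far side at the start.
- brass_lock: Loose brass lock case, 85 x 65 x 26 mm, lying by the stand; bystander. Origin: centre of underside.
- long_lock: Loose rusty lock case, 160 x 79 x 24 mm; bystander. Origin: centre of underside.
- flanged_lock: Loose pale steel lock case with flanges, 136 x 74 x 22 mm; bystander. Origin: centre of underside.
- small_lock: Loose small dark lock case, 70 x 64 x 24 mm; bystander. Origin: centre of underside.
- screwdriver: Loose screwdriver 190 mm long, lying; bystander.
- wrench: Loose wrench 180 mm long, lying; bystander.
- oil_can: Standing oil bottle, 60 mm diameter, 130 mm high; bystander. Origin: centre of underside.

How it is judged:
On the way, in this order (a step that is already met when the one before it is completed fails the run):
1. the knob is slackened, the frame not yet turned over (value of joint knob below 0.7 rad and angle between lock_centre's own z axis and vertical below 1 rad), for 0.1 s.
2. with the knob slack, the open back is turned up and level (value of joint knob below 0.8 rad and angle between lock_centre's own z axis and vertical above 3 rad), for 0.2 s.
3. the knob is tightened with the lock level (value of joint knob above 1.2 rad and angle between lock_centre's own z axis and vertical above 3 rad), for 0.2 s.
At the end, for the whole second after the job is handed in: The lock's open back faces up, level within 8 degrees, the frame is at rest, and the knob is tight (above 1.2 rad of 1.5) (all of step 3 and velocity of joint cradle between -0.05 and 0.05 rad/s); the robot touches nothing.
It fails at once if a loose lock, tool or bottle is moved more than 30 mm (distance of any of brass_lock, long_lock, flanged_lock, small_lock, screwdriver, wrench, oil_can from where it was at the start of the episode above 0.03 m).
It also fails if it takes over 69 s, if anything falls off the work surface, if the arm or the gripper's body presses on something with over 40 N, if the wrist force passes 120 N, or if a joint passes its speed limit or range.

## Working session

There is one attempt and no reset: what is moved stays moved. The work goes in short steps, Python scripts to look and compute and a tool call to move; the robot and the scene stay as the last step left them, time stands still between calls to the robot, and variables do not carry over. Pictures are saved under pics/ and viewed, at most 10 in all, crops included, and the job is handed in when it is done.

Besides the shell and the picture viewer there is one more tool, called in YAML: its name, and indented under it one key for each argument. play_rows: Moves the arm, as the interface text tells. Its arguments: {"type":"object","properties":{"commands":{"type":"array","items":{"type":"array","items":{"type":"number"}}},"gripper":{"type":"number"},"grip_force":{"type":"number"}},"required":["commands"]}

```bash
mkdir -p pics
cat > h.py <<'E'
import numpy as np, cv2
from scipy.spatial.transform import Rotation as R
from bench import ctrl
def world(d,p,s):
    p=np.array(p)
    if 'T_tool_cam' in d:
        T=np.array(d['T_tool_cam']); p=T[:3,:3]@p+T[:3,3]
        w=s['tcp_rot']; return R.from_quat([w[1],w[2],w[3],w[0]]).as_matrix()@p+np.array(s['eef_pos'])
    return np.array(d['rotation'])@p+np.array(d['origin'])
def look(cam,names,save=None):
    s=ctrl.sense(); d=ctrl.capture(cam)
    if save: cv2.imwrite('pics/'+save,d['frame'][:,:,::-1])
    for n in names:
        for r in ctrl.spot_point(n,d)[:2]:
            c=r['centre']; print(cam,n,round(r['p'],2),world(d,c,s).round(3),'px',round(d['fx']*c[0]/c[2]+d['cx']),round(d['fy']*c[1]/c[2]+d['cy']))
    return s,d
def wpts(d,s):
    z=d['range_z']; v,u=np.indices(z.shape)
    P=np.stack([(u-d['cx'])/d['fx']*z,(v-d['cy'])/d['fy']*z,z],-1).reshape(-1,3)
    if 'T_tool_cam' in d:
        T=np.array(d['T_tool_cam']); P=P@T[:3,:3].T+T[:3,3]; w=s['tcp_rot']
        P=P@R.from_quat([w[1],w[2],w[3],w[0]]).as_matrix().T+np.array(s['eef_pos'])
    else: P=P@np.array(d['rotation']).T+np.array(d['origin'])
    P[z.reshape(-1)==0]=np.nan
    return P.reshape(z.shape+(3,))
E
python3 - <<'E'
from h import *
s=ctrl.sense(); print(s)
N=['knob_grip','lock_centre','rail_a','rail_b','oil_can','brass_lock','long_lock','flanged_lock','small_lock','screwdriver','wrench']
s,d=look('scene',N,'scene.png'); look('side',N[:5],'side.png')
P=wpts(d,s)
w=s['tcp_rot'];print(R.from_quat([w[1],w[2],w[3],w[0]]).as_matrix().round(3), ctrl.nose_length)
E
```

```text
{'t': 0.0, 'q': array([ 1.1527861 ,  0.53716951, -0.00442044,  1.53887303,  0.00258378,
        1.06730042, -0.0712017 ]), 'qd': array([ 0.00028335, -0.00023744,  0.00068034, -0.00044344,  0.000395  ,
       -0.00211089,  0.00021894]), 'joint_torque': array([ 2.43404984e-04, -5.83390653e+01,  1.04872026e+00, -2.59093273e+01,
        1.23771923e-02,  9.55688360e-03,  1.52988534e-06]), 'eef_pos': array([ 0.22375231, -0.60961413,  0.23841112]), 'tcp_rot': array([-8.45914466e-04,  9.84564080e-01,  1.75022317e-01, -2.12896061e-04]), 'contact_force': array([-0.02176785,  0.169262  , -0.53496414]), 'torque': array([-0.02152532,  0.07050959, -0.00380064]), 'grasp_force': 0.0, 'finger_gap': 1.0040580246698712}Traceback (most recent call last):
  File "<stdin>", line 4, in <module>
  File "h.py", line 15, in look
    c=r['centre']; print(cam,n,round(r['p'],2),world(d,c,s).round(3),'px',round(d['fx']*c[0]/c[2]+d['cx']),round(d['fy']*c[1]/c[2]+d['cy']))
                                               ~~~~~^^^^^^^
  File "h.py", line 9, in world
    return np.array(d['rotation'])@p+np.array(d['origin'])
           ~~~~~~~~~~~~~~~~~~~~~~~^~
ValueError: matmul: Input operand 1 has a mismatch in its core dimension 0, with gufunc signature (n?,k),(k,m?)->(n?,m?) (size 3 is different from 4)
```

View pics/scene.png

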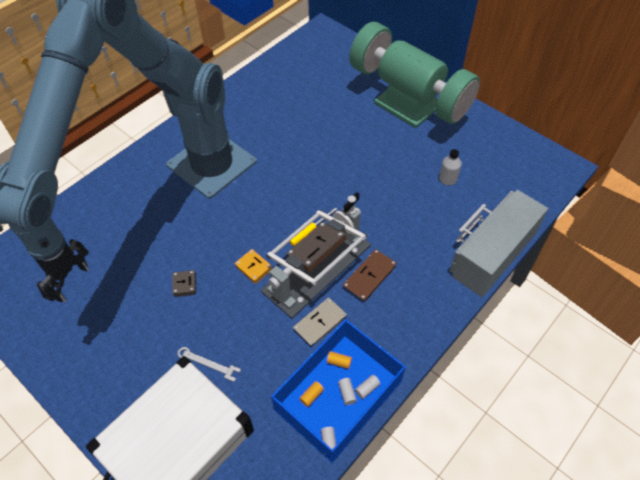

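The scene picture shows the stand around (315,255), with the knob at about (352,202). The small dark, brass, flanged and rusty locks lie around it, and the gripper is at lower left. `rotation` is a quaternion, so I'll fix the helper.

```bash
sed -i "s/np.array(d\['rotation'\])/rot(d)/; s/^def look/def rot(d):\n    w=d['rotation']; return R.from_quat([w[1],w[2],w[3],w[0]]).as_matrix()\ndef look/" h.py
python3 - <<'E'
from h import *
N=['knob_grip','lock_centre','rail_a','rail_b','oil_can','brass_lock','long_lock','flanged_lock','small_lock','screwdriver','wrench']
s,d=look('scene',N)
look('side',N[:6],'side.png')
w=s['tcp_rot'];print(R.from_quat([w[1],w[2],w[3],w[0]]).as_matrix().round(3), ctrl.nose_length)
E
```

```text
scene knob_grip 0.74 [0.537 0.068 0.19 ] px 350 201
scene lock_centre 0.9 [ 0.534 -0.075  0.119] px 315 246
scene lock_centre 0.62 [ 0.444 -0.068  0.096] px 294 232
scene rail_a 0.64 [ 0.621 -0.079  0.144] px 338 259
scene rail_b 0.64 [ 0.621 -0.079  0.144] px 338 259
scene oil_can 0.97 [0.63  0.467 0.   ] px 448 178
scene brass_lock 0.57 [ 0.397 -0.2    0.001] px 253 269
scene long_lock 0.71 [ 0.68   0.006 -0.004] px 371 279
scene flanged_lock 0.92 [ 0.662 -0.203 -0.003] px 319 324
scene small_lock 0.63 [ 0.285 -0.373  0.002] px 183 285
scene small_lock 0.22 [0.677 0.005 0.   ] px 370 278
scene screwdriver 0.5 [0.429 0.033 0.003] px 314 226
scene wrench 0.67 [ 0.518 -0.491 -0.001] px 207 364
side knob_grip 0.93 [0.544 0.074 0.187] px 286 226
side lock_centre 0.92 [ 0.54  -0.072  0.124] px 333 227
side rail_a 0.88 [ 0.451 -0.066  0.102] px 357 251
side rail_a 0.67 [ 0.622 -0.072  0.144] px 311 207
side rail_b 0.88 [ 0.451 -0.066  0.102] px 357 251
side rail_b 0.67 [ 0.622 -0.072  0.144] px 311 207
side oil_can 0.95 [0.632 0.472 0.002] px 117 348
side brass_lock 0.96 [ 0.401 -0.197  0.001] px 405 273
[[ 0.939  0.345 -0.001]
 [ 0.345 -0.939  0.001]
 [-0.    -0.002 -1.   ]] 0.008
```

View pics/side.png

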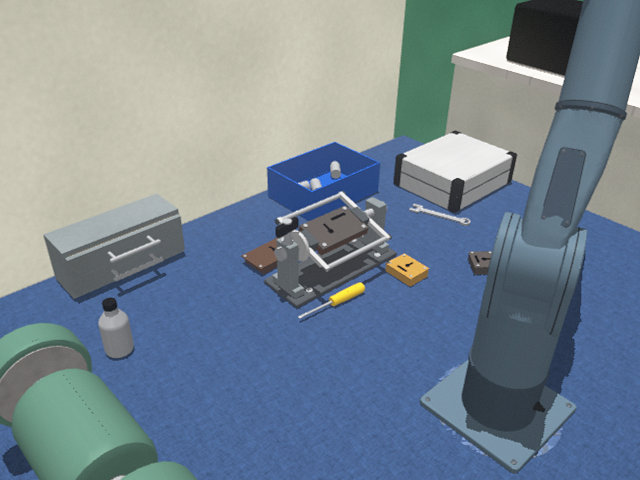

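The side view shows the frame tilted slightly: rail_a is low at about (357,251), rail_b is high at (311,207), and the knob is at (286,228). I'll rise, turn the tool so that tool x points along +y and tool y along +x, and then travel.

play_rows:
  commands:
    - [0,0,-1.4,-0.174]
    - [0,0,-1.4,-0.174]
    - [0,0,-1.4,-0.174]
    - [0,0,-1.4,-0.174]
    - [0,0,-1.4,-0.174]
    - [0,0,-1.4,-0.174]
    - [0,0,-1.4,-0.174]
  gripper: 6
  grip_force: 60

```text
t: 1.92
eef_pos: [0.2239, -0.6102, 0.3377]
tcp_rot: [-0.0, 0.705, 0.709, -0.0]
contact_force: [0.3, -0.3, 0.0]
finger_gap: 0.7
grasp_force: 0.0
```

play_rows:
  commands:
    - [4.5,2.2,0,0]
    - [4.5,2.2,0,0]
    - [4.5,2.2,0,0]
    - [4.5,2.2,0,0]
    - [4.5,2.2,0,0]
    - [4.5,2.2,0,0]
    - [4.5,2.2,0,0]
    - [4.5,2.2,0,0]
    - [4.5,2.2,0,0]
    - [4.5,2.2,0,0]

```text
t: 3.18
eef_pos: [0.4449, -0.159, 0.3376]
tcp_rot: [0.0, 0.708, 0.707, -0.0]
contact_force: [-0.3, 0.1, 0.3]
finger_gap: 0.704
grasp_force: 0.0
```

play_rows:
  commands:
    - [4.5,2.2,0,0]
    - [4.5,2.2,0,0]
    - [4.5,2.2,0,0]
    - [0,0,0,0]
    - [0,0,0,0]

```text
t: 3.8
eef_pos: [0.5103, -0.0262, 0.3371]
tcp_rot: [0.0, 0.708, 0.707, -0.0]
contact_force: [-0.5, -0.5, -0.1]
finger_gap: 0.704
grasp_force: 0.0
```

Run:
```python
from h import *
s,d=look('wrist',['knob_grip','lock_centre','rail_a','rail_b'],'w1.png')
print(s['q'].round(3),s['eef_pos'])
P=wpts(d,s); m=(P[...,2]>0.175)&(P[...,2]<0.21)&(P[...,1]>0.02)&(np.hypot(P[...,0]-.54,P[...,1]-.07)<.06)
q=P[m]; print(len(q))
if len(q): print(q.mean(0),q[:,2].max(),cv2.minAreaRect(q[:,:2].astype(np.float32)*1000))
```

```text
wrist knob_grip 0.98 [0.541 0.073 0.184] px 360 86
wrist lock_centre 0.95 [ 0.534 -0.07   0.119] px 342 253
wrist rail_a 0.98 [ 0.625 -0.073  0.143] px 445 265
wrist rail_a 0.9 [ 0.455 -0.066  0.098] px 261 244
wrist rail_b 0.98 [ 0.625 -0.073  0.143] px 445 265
wrist rail_b 0.9 [ 0.455 -0.066  0.098] px 261 244
[ 0.515  0.263 -0.661  1.752  0.174  1.186 -0.196] [ 0.51030787 -0.02616778  0.33711777]
2544
[0.54130251 0.072822   0.19734656] 0.20292287137941467 ((542.1774291992188, 72.89627838134766), (65.21900939941406, 21.93781852722168), 87.09956359863281)
```

View pics/w1.png

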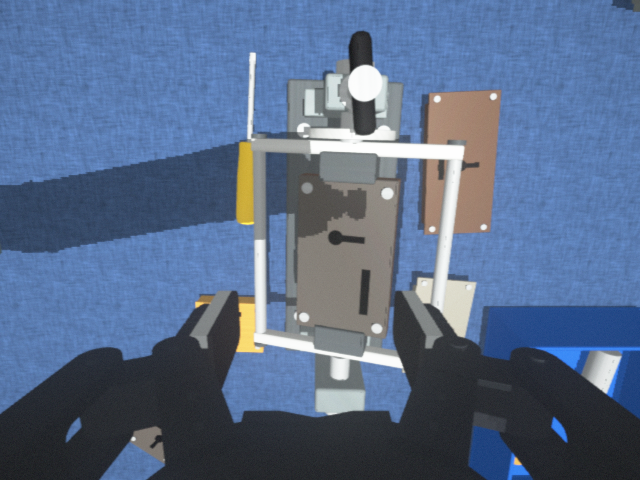

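The wrist view shows the knob wing standing along +y at (362,85). Rail_a is the vertical bar at column 260 and rail_b the one at about column 450. The frame is yawed roughly -0.04 rad. I'll move over the knob, descend and pinch the wing.

play_rows:
  commands:
    - [3.3,1.05,0,0]
    - [3.3,1.05,0,0]
    - [3.3,1.0,0,0]
    - [0,0,3,0.04]
    - [0,0,3,0]
    - [0,0,3,0]
    - [0,0,0,0]
  gripper: 5

```text
t: 4.92
eef_pos: [0.5402, 0.0724, 0.2455]
tcp_rot: [-0.001, 0.722, 0.692, -0.002]
contact_force: [-0.6, 0.1, 1.3]
finger_gap: 0.586
grasp_force: 0.0
```

Run:
```python
from h import *
s,d=look('wrist',['knob_grip','lock_centre','rail_a'],'w2.png')
print(s['q'].round(3),s['eef_pos'])
```

```text
wrist knob_grip 0.92 [0.54  0.076 0.18 ] px 316 254
wrist lock_centre 0.63 [ 0.535 -0.072  0.119] px 318 408
[ 0.293  0.431 -0.657  1.78   0.3    1.037 -0.518] [0.54018522 0.07239738 0.24550737]
```

View pics/w2.png

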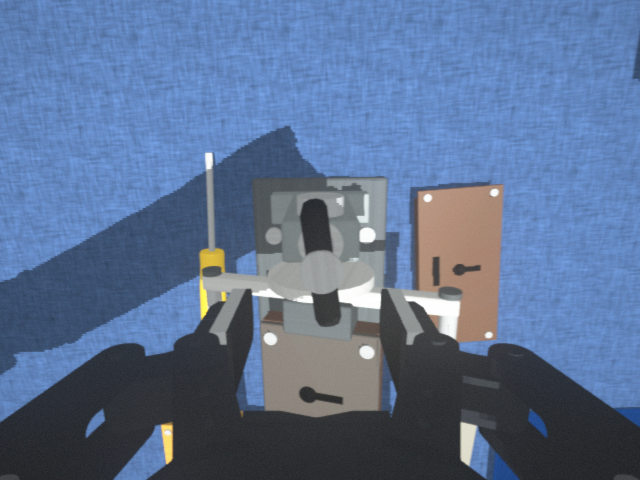

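The jaws straddle the knob: the cap is at (322,270) and the pads are at columns 240 and 400. The wing leans about 5° counter-clockwise of tool x, so I'll correct the spin, descend and close.

play_rows:
  commands:
    - [0,0,2.4,-0.08]
    - [0,0,2.4,0]
    - [0,0,2.2,0]
    - [0,0,0,0]

```text
t: 5.62
eef_pos: [0.5413, 0.0732, 0.1771]
tcp_rot: [-0.0, 0.693, 0.721, -0.001]
contact_force: [-0.5, 0.1, -0.2]
finger_gap: 0.588
grasp_force: 0.0
```

play_rows:
  commands:
    - [0,0,0,0]
    - [0,0,0,0]
    - [0,0,0,0]
    - [0,0,0,0]
    - [0,0,0,0]
    - [0,0,0,0]
    - [0,0,0,0]
  gripper: 0
  grip_force: 70

```text
t: 6.5
eef_pos: [0.5423, 0.0739, 0.1788]
tcp_rot: [0.001, 0.693, 0.721, 0.001]
contact_force: [-1.6, 0.2, 6.1]
finger_gap: 0.15
grasp_force: 68.6
```

play_rows:
  commands:
    - [0,0,0,-0.17]
    - [0,0,0,-0.17]
    - [0,0,0,-0.17]
    - [0,0,0,-0.17]
    - [0,0,0,-0.17]
    - [0,0,0,-0.17]
    - [0,0,0,-0.17]
    - [0,0,0,-0.17]
    - [0,0,0,-0.1]
    - [0,0,0,0]

```text
t: 7.75
eef_pos: [0.5418, 0.0735, 0.1788]
tcp_rot: [0.0, 0.035, 0.999, -0.0]
contact_force: [-4.0, -1.3, 9.1]
finger_gap: 0.15
grasp_force: 69.9
```

Run:
```python
from h import *
s=ctrl.sense(); print(s['q'].round(3),s['eef_pos'],s['torque'],s['contact_force'],s['finger_gap'])
```

```text
[ 0.489  0.64  -0.968  1.827  0.62   1.011  0.765] [0.54179647 0.0734758  0.17877458] [-0.22357251  0.90582819  0.22792354] [-3.99512877 -1.32210329  9.09989441] 0.1501398251445132
```

play_rows:
  commands:
    - [0,0,0,0]
    - [0,0,0,0]
    - [0,0,0,0]
    - [0,0,0,0]
  gripper: 3.4

```text
t: 8.25
eef_pos: [0.5417, 0.0735, 0.1773]
tcp_rot: [-0.0, 0.036, 0.999, -0.0]
contact_force: [-0.1, 0.4, 0.1]
finger_gap: 0.394
grasp_force: 0.0
```

play_rows:
  commands:
    - [0,0,-3,0]
    - [0,0,-3,0]
    - [0,0,-5,0.15]
    - [0,0,-4,0.18]
    - [0,0,0,0.18]
    - [0,0,0,0.18]
    - [0,0,0,0.18]
    - [0,0,0,0.18]
    - [0,0,0,0.18]
    - [0,0,0,0.18]

```text
t: 9.5
eef_pos: [0.5415, 0.0736, 0.3272]
tcp_rot: [-0.0, 0.677, 0.736, -0.0]
contact_force: [0.3, -0.0, 0.3]
finger_gap: 0.401
grasp_force: 0.0
```

play_rows:
  commands:
    - [0,0,0,0.14]
    - [-3,-1.5,0,0]
    - [-4,-2,0,0]
    - [-3.5,-2,0,0]
    - [0,0,0,0]
    - [0,0,0,0]
  gripper: 4

```text
t: 10.25
eef_pos: [0.4816, -0.0279, 0.3275]
tcp_rot: [0.0, 0.725, 0.689, 0.0]
contact_force: [0.1, 0.4, 0.6]
finger_gap: 0.466
grasp_force: 0.0
```

Run:
```python
from h import *
s,d=look('wrist',['knob_grip','lock_centre','rail_a','rail_b'],'w3.png')
print(s['q'].round(3),s['eef_pos'],s['tcp_rot'])
P=wpts(d,s).reshape(-1,3)
for x0 in(.45,.62):
    m=(abs(P[:,0]-x0)<.025)&(P[:,2]>.06)&(P[:,2]<.18)&(abs(P[:,1]+.06)<.05); q=P[m]; print(len(q))
    if len(q)>20: print(np.median(q,0),q[:,2].max(), np.polyfit(q[:,1],q[:,0],1))
```

```text
wrist knob_grip 0.78 [0.54  0.073 0.185] px 397 76
wrist lock_centre 0.71 [ 0.535 -0.069  0.119] px 376 252
wrist lock_centre 0.23 [ 0.426  0.031 -0.001] px 266 144
wrist rail_a 0.89 [ 0.624 -0.076  0.143] px 482 262
wrist rail_a 0.8 [ 0.453 -0.066  0.098] px 289 246
wrist rail_b 0.89 [ 0.624 -0.076  0.143] px 482 262
wrist rail_b 0.8 [ 0.453 -0.066  0.098] px 289 246
[ 0.611  0.227 -0.745  1.828  0.168  1.15  -0.241] [ 0.4816412  -0.02792888  0.32750042] [9.43036948e-05 7.24772491e-01 6.88988175e-01 3.47718076e-04]
1212
[ 0.45395917 -0.0571186   0.10121448] 0.10435268393517574 [0.0297691  0.45557751]
1731
[ 0.62074205 -0.05681634  0.14825188] 0.1523568986167545 [0.029787   0.62293001]
```

View pics/w3.png

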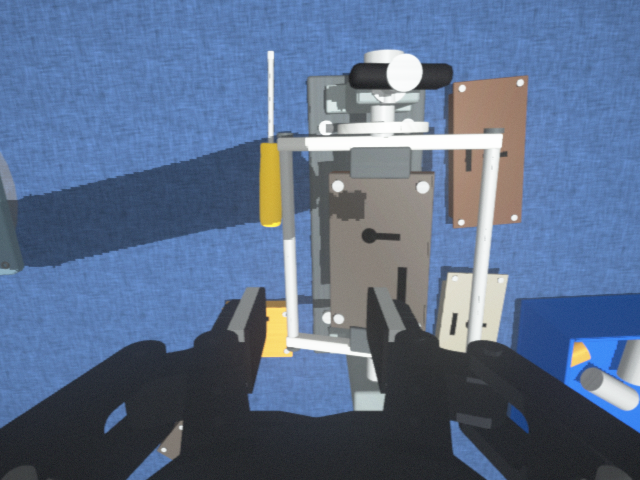

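The knob now points along x at (402,75), so it is slack, and the frame has not moved. I'll pinch rail_a.

play_rows:
  commands:
    - [-2.2,-1.4,0,-0.02]
    - [-2.1,-1.3,0,0]
    - [0,0,5,0]
    - [0,0,5,0]
    - [0,0,4.5,0]
    - [0,0,4.5,0]
    - [0,0,2.5,0]
    - [0,0,1.9,0]
    - [0,0,0,0]
  gripper: 3

```text
t: 11.62
eef_pos: [0.4519, -0.0697, 0.0922]
tcp_rot: [-0.001, 0.718, 0.696, -0.001]
contact_force: [0.2, 0.9, 0.5]
finger_gap: 0.351
grasp_force: 0.0
```

play_rows:
  commands:
    - [0,0,0,0]
    - [0,0,0,0]
    - [0,0,0,0]
    - [0,0,0,0]
    - [0,0,0,0]
  gripper: 0
  grip_force: 25

```text
t: 12.25
eef_pos: [0.4532, -0.0701, 0.0937]
tcp_rot: [0.0, 0.718, 0.696, 0.001]
contact_force: [0.1, 2.3, 2.9]
finger_gap: 0.127
grasp_force: 25.5
```

Run:
```python
from h import *
s=ctrl.sense(); p=s['eef_pos']; print(p,s['q'].round(2),s['finger_gap'],s['grasp_force'],s['contact_force'])
g=np.array([p[0],p[2]+.0055]); c=np.array([.537,.121]); v=g-c; r=np.hypot(*v); a=np.arctan2(v[1],-v[0]); print(r,a)
r=.088
A=np.linspace(a,np.pi,26); X=-r*np.cos(A);Z=r*np.sin(A)
for i in range(25): print([0,round(100*(X[i+1]-X[i]),2),round(-100*(Z[i+1]-Z[i]),2),0],end=', ')
```

```text
[ 0.45321576 -0.07014031  0.09366222] [ 0.52  0.52 -0.57  2.11  0.47  0.63 -0.4 ] 0.12678348206600354 25.502662360668182 [0.06696554 2.27968706 2.88287334]
0.08658341434182164 -0.2549702557156361
[0, np.float64(-0.22), np.float64(-1.17), 0], [0, np.float64(-0.06), np.float64(-1.19), 0], [0, np.float64(0.1), np.float64(-1.19), 0], [0, np.float64(0.26), np.float64(-1.17), 0], [0, np.float64(0.42), np.float64(-1.12), 0], [0, np.float64(0.56), np.float64(-1.05), 0], [0, np.float64(0.7), np.float64(-0.97), 0], [0, np.float64(0.83), np.float64(-0.86), 0], [0, np.float64(0.94), np.float64(-0.74), 0], [0, np.float64(1.03), np.float64(-0.61), 0], [0, np.float64(1.1), np.float64(-0.46), 0], [0, np.float64(1.15), np.float64(-0.31), 0], [0, np.float64(1.18), np.float64(-0.15), 0], [0, np.float64(1.19), np.float64(0.01), 0], [0, np.float64(1.18), np.float64(0.17), 0], [0, np.float64(1.15), np.float64(0.33), 0], [0, np.float64(1.09), np.float64(0.48), 0], [0, np.float64(1.02), np.float64(0.63), 0], [0, np.float64(0.92), np.float64(0.76), 0], [0, np.float64(0.81), np.float64(0.88), 0], [0, np.float64(0.69), np.float64(0.98), 0], [0, np.float64(0.55), np.float64(1.06), 0], [0, np.float64(0.4), np.float64(1.13), 0], [0, np.float64(0.24), np.float64(1.17), 0], [0, np.float64(0.08), np.float64(1.19), 0],
```

The rail is held (opening about 11–12 mm). I'll swing it along the arc.

play_rows:
  commands:
    - [0,-0.22,-1.17,0]
    - [0,-0.06,-1.19,0]
    - [0,0.1,-1.19,0]
    - [0,0.26,-1.17,0]
    - [0,0.42,-1.12,0]
    - [0,0.56,-1.05,0]
    - [0,0.7,-0.97,0]
    - [0,0.83,-0.86,0]

```text
t: 13.25
eef_pos: [0.4707, -0.0707, 0.1794]
tcp_rot: [-0.006, 0.718, 0.696, -0.007]
contact_force: [-22.8, 5.4, 11.8]
finger_gap: 0.125
grasp_force: 25.4
```

play_rows:
  commands:
    - [0,0.94,-0.74,0]
    - [0,1.03,-0.61,0]
    - [0,1.1,-0.46,0]
    - [0,1.15,-0.31,0]
    - [0,1.18,-0.15,0]
    - [0,1.19,0.01,0]
    - [0,0,0,0]

```text
t: 14.12
eef_pos: [0.5458, -0.0735, 0.2047]
tcp_rot: [0.001, 0.718, 0.696, 0.001]
contact_force: [1.0, 2.4, 5.2]
finger_gap: 0.123
grasp_force: 27.9
```

play_rows:
  commands:
    - [0,1.18,0.17,0]
    - [0,1.15,0.33,0]
    - [0,1.09,0.48,0]
    - [0,1.02,0.63,0]
    - [0,0.92,0.76,0]
    - [0,0.81,0.88,0]

```text
t: 14.88
eef_pos: [0.6064, -0.0754, 0.1698]
tcp_rot: [-0.0, 0.718, 0.696, -0.0]
contact_force: [-4.4, 1.3, 2.5]
finger_gap: 0.126
grasp_force: 29.1
```

play_rows:
  commands:
    - [0,0.69,0.98,0]
    - [0,0.55,1.06,0]
    - [0,0.4,1.13,0]
    - [0,0.24,1.17,0]
    - [0,0.08,1.19,0]
    - [0,0,0,0]
    - [0,0,0,0]

```text
t: 15.75
eef_pos: [0.6258, -0.076, 0.1151]
tcp_rot: [0.0, 0.718, 0.696, 0.0]
contact_force: [-0.1, -0.6, -1.0]
finger_gap: 0.127
grasp_force: 29.8
```

Run:
```python
from h import *
s,d=look('side',['knob_grip','lock_centre','rail_a','rail_b'],'s4.png'); print(s['eef_pos'],s['contact_force'],s['q'].round(2))
look('scene',['lock_centre','rail_a'])
```

```text
side knob_grip 0.55 [0.542 0.072 0.185] px 287 227
side lock_centre 0.57 [ 0.537 -0.073  0.122] px 334 229
side rail_a 0.98 [ 0.448 -0.066  0.118] px 358 246
side rail_a 0.57 [ 0.626 -0.075  0.128] px 311 212
side rail_b 0.98 [ 0.448 -0.066  0.118] px 358 246
side rail_b 0.57 [ 0.626 -0.075  0.128] px 311 212
[ 0.62580227 -0.07600575  0.11511553] [-0.06930774 -0.59623402 -1.0352126 ] [ 0.43  0.72 -0.56  1.66  0.46  0.9  -0.34]
scene lock_centre 0.56 [ 0.536 -0.075  0.118] px 316 246
scene lock_centre 0.49 [0.538 0.071 0.19 ] px 351 200
scene rail_a 0.72 [ 0.662 -0.204 -0.001] px 319 324
scene rail_a 0.62 [ 0.45  -0.071  0.117] px 294 229
```

View pics/s4.png

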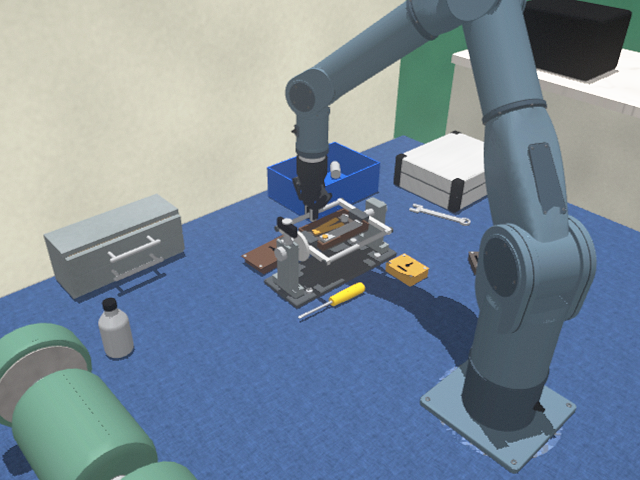

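The frame is turned over: the open lock mechanism shows at (335,228) and the gripper holds rail_a on the far side at (312,212). I'll release, rise, and measure the level from above.

play_rows:
  commands:
    - [0,0,0,0]
    - [0,0,0,0]
    - [0,0,0,0]
    - [0,0,0,0]
  gripper: 3

```text
t: 16.65
eef_pos: [0.6257, -0.0756, 0.1154]
tcp_rot: [0.0, 0.718, 0.696, 0.0]
contact_force: [0.9, 1.2, -0.5]
finger_gap: 0.352
grasp_force: 0.0
```

play_rows:
  commands:
    - [0,0,-2,0]
    - [0,0,-4,0]
    - [0,0,-5,0]
    - [0,0,-5,0]
    - [0,0,-5,0]
    - [2.5,-4,0,0]
    - [2.5,-4.5,0,0]
    - [0,0,0,0]
    - [0,0,0,0]

```text
t: 17.77
eef_pos: [0.5429, -0.0236, 0.3266]
tcp_rot: [0.001, 0.718, 0.696, 0.0]
contact_force: [-0.0, -0.8, 0.7]
finger_gap: 0.353
grasp_force: 0.0
```

Run:
```python
from h import *
s,d=look('wrist',['knob_grip','lock_centre','rail_a'],'w5.png')
print(s['q'].round(3),s['eef_pos'],s['tcp_rot'])
P=wpts(d,s).reshape(-1,3)
for x0 in(.45,.625):
    m=(abs(P[:,0]-x0)<.025)&(P[:,2]>.06)&(P[:,2]<.18)&(abs(P[:,1]+.06)<.05); q=P[m]; print(len(q), np.median(q,0),np.percentile(q[:,2],95))
```

```text
wrist lock_centre 0.65 [ 0.537 -0.069  0.118] px 311 259
wrist rail_a 0.82 [ 0.452 -0.07   0.117] px 220 262
wrist rail_a 0.77 [ 0.627 -0.075  0.122] px 409 263
[ 0.517  0.347 -0.707  1.69   0.242  1.192 -0.282] [ 0.54286944 -0.02356206  0.32656835] [1.06036100e-03 7.18051261e-01 6.95989258e-01 4.64122827e-04]
1385 [ 0.45180845 -0.05747122  0.12251229] 0.12416949921142201
1427 [ 0.62485752 -0.05720964  0.12710831] 0.12884226629370132
```

View pics/w5.png

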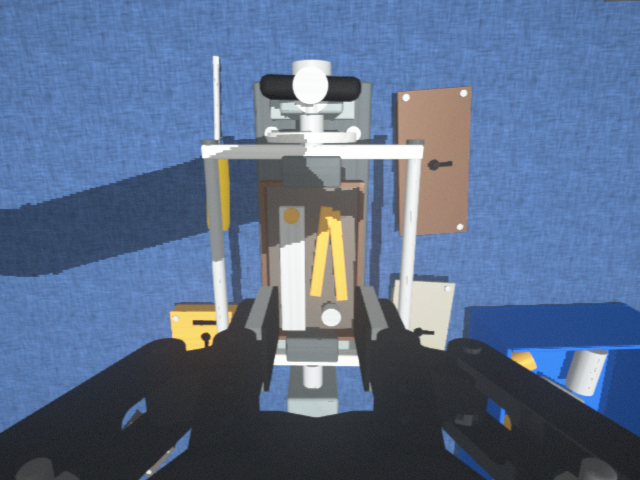

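The open back is up and the rails are level to about 0.03 rad. The knob wing lies along x at (311,87). I'll go back to the knob at its slack orientation.

play_rows:
  commands:
    - [4.9,-0.2,0,0]
    - [4.8,-0.2,0,0]
    - [0,0,0,-0.18]
    - [0,0,0,-0.18]
    - [0,0,0,-0.18]
    - [0,0,0,-0.18]
    - [0,0,0,-0.18]
    - [0,0,0,-0.18]
    - [0,0,0,-0.18]
    - [0,0,0,-0.18]
  gripper: 3.4

```text
t: 19.23
eef_pos: [0.5418, 0.0736, 0.3251]
tcp_rot: [-0.0, 0.078, 0.997, 0.0]
contact_force: [-0.1, 0.4, 0.2]
finger_gap: 0.395
grasp_force: 0.0
```

play_rows:
  commands:
    - [0,0,0,-0.09]
    - [0,0,2,0]
    - [0,0,2,0]
    - [0,0,0,0]
    - [0,0,0,0]

```text
t: 19.85
eef_pos: [0.5413, 0.0742, 0.2853]
tcp_rot: [-0.0, 0.036, 0.999, 0.0]
contact_force: [-0.5, 0.1, 0.1]
finger_gap: 0.396
grasp_force: 0.0
```

Same pose as at the release. I'll descend, close and tighten.

play_rows:
  commands:
    - [0,0,3,0]
    - [0,0,3,0]
    - [0,0,3,0]
    - [0,0,1.8,0]
    - [0,0,0,0]

```text
t: 20.48
eef_pos: [0.5409, 0.0739, 0.1768]
tcp_rot: [-0.001, 0.036, 0.999, -0.0]
contact_force: [-0.7, 1.0, 0.7]
finger_gap: 0.401
grasp_force: 0.0
```

play_rows:
  commands:
    - [0,0,0,0]
    - [0,0,0,0]
    - [0,0,0,0]
    - [0,0,0,0]
    - [0,0,0,0]
  gripper: 0
  grip_force: 90

```text
t: 21.1
eef_pos: [0.542, 0.0736, 0.1787]
tcp_rot: [0.001, 0.036, 0.999, -0.0]
contact_force: [-2.9, -2.6, 6.5]
finger_gap: 0.147
grasp_force: 88.3
```

play_rows:
  commands:
    - [0,0,0,0.17]
    - [0,0,0,0.17]
    - [0,0,0,0.17]
    - [0,0,0,0.17]
    - [0,0,0,0.17]
    - [0,0,0,0.17]
    - [0,0,0,0.17]
    - [0,0,0,0.17]
    - [0,0,0,0.1]
    - [0,0,0,0]

```text
t: 22.35
eef_pos: [0.5422, 0.0738, 0.1786]
tcp_rot: [0.001, 0.693, 0.721, 0.001]
contact_force: [-0.7, -2.1, 6.9]
finger_gap: 0.145
grasp_force: 88.4
```

Run:
```python
from h import *
s=ctrl.sense(); print(s['q'].round(3),s['eef_pos'],s['torque'],s['contact_force'],s['finger_gap'])
```

```text
[ 0.246  0.511 -0.606  1.841  0.365  0.9   -0.491] [0.5422374  0.0737781  0.17863373] [-0.53863155  0.29253168 -0.2255166 ] [-0.71359074 -2.10737676  6.88015226] 0.14460927752973465
```

play_rows:
  commands:
    - [0,0,0,0.05]
    - [0,0,0,0.04]
    - [0,0,0,0]
    - [0,0,0,0]

```text
t: 22.85
eef_pos: [0.5422, 0.0738, 0.1787]
tcp_rot: [0.002, 0.722, 0.692, 0.0]
contact_force: [0.1, -4.9, 8.2]
finger_gap: 0.146
grasp_force: 119.0
```

Run:
```python
from h import *
s=ctrl.sense(); print(s['torque'],s['contact_force'],s['tcp_rot'])
```

```text
[-0.8911367   0.3001203   2.68874639] [ 0.05481585 -4.91226866  8.21817324] [1.98620275e-03 7.21509231e-01 6.92401881e-01 3.46269089e-04]
```

The knob is at its stop, with the torque up to 2.7 N m. I'll ease back slightly, release, rise and check.

play_rows:
  commands:
    - [0,0,0,-0.06]
    - [0,0,0,0]
    - [0,0,0,0]

```text
t: 23.22
eef_pos: [0.5422, 0.0738, 0.1786]
tcp_rot: [0.001, 0.702, 0.712, 0.001]
contact_force: [0.3, -3.3, 7.4]
finger_gap: 0.147
grasp_force: 91.3
```

play_rows:
  commands:
    - [0,0,0,0]
    - [0,0,0,0]
    - [0,0,0,0]
    - [0,0,0,0]
    - [0,0,0,0]
    - [0,0,-3,0]
    - [0,0,-4,0]
    - [0,0,-5,0]
    - [-5,0,-3,0]
    - [-4,0,0,0]
  gripper: 4

```text
t: 24.48
eef_pos: [0.5435, -0.0173, 0.3301]
tcp_rot: [0.002, 0.704, 0.71, 0.002]
contact_force: [0.2, -0.8, -0.5]
finger_gap: 0.473
grasp_force: 0.0
```

play_rows:
  commands:
    - [0,0,0,0]
    - [0,0,0,0]
    - [0,0,0,0]
    - [0,0,0,0]

```text
t: 24.98
eef_pos: [0.542, -0.015, 0.3272]
tcp_rot: [-0.0, 0.703, 0.711, 0.0]
contact_force: [-0.0, 1.3, 0.5]
finger_gap: 0.47
grasp_force: 0.0
```

Run:
```python
from h import *
s,d=look('wrist',['knob_grip','lock_centre','rail_a'],'w6.png')
print(s['eef_pos'])
P=wpts(d,s).reshape(-1,3)
for x0 in(.45,.625):
    m=(abs(P[:,0]-x0)<.025)&(P[:,2]>.06)&(P[:,2]<.18)&(abs(P[:,1]+.06)<.05); q=P[m]; print(len(q), np.median(q,0))
look('scene',['oil_can','brass_lock','long_lock','flanged_lock','small_lock','screwdriver','wrench'])
```

```text
wrist knob_grip 0.8 [0.538 0.074 0.183] px 312 100
wrist lock_centre 0.69 [ 0.532 -0.071  0.119] px 305 270
wrist lock_centre 0.49 [ 0.45  -0.069  0.118] px 218 266
[ 0.54195693 -0.01498665  0.32716048]
1351 [ 0.45170405 -0.05695477  0.12247254]
1250 [ 0.62508421 -0.05204382  0.12709607]
scene oil_can 0.97 [ 0.627  0.467 -0.002] px 448 178
scene brass_lock 0.84 [ 0.396 -0.198 -0.   ] px 254 268
scene long_lock 0.88 [ 0.679  0.006 -0.001] px 371 278
scene long_lock 0.18 [0.537 0.068 0.186] px 349 201
scene flanged_lock 0.96 [ 0.659 -0.204 -0.003] px 318 324
scene small_lock 0.6 [ 0.285 -0.37   0.008] px 184 283
scene screwdriver 0.6 [ 0.43   0.035 -0.002] px 315 227
scene screwdriver 0.29 [ 0.53  -0.074  0.117] px 314 245
scene wrench 0.72 [ 0.515 -0.49   0.002] px 207 363
```

View pics/w6.png

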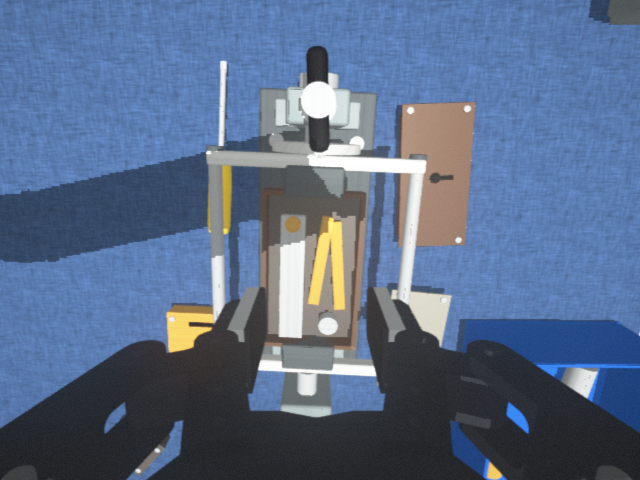

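The knob wing is back along y at (318,98), so it is tight. The open back is up and level to about 0.03 rad, the other locks and tools are where they were, and the gripper is clear.

```bash
python3 -c "
from bench import ctrl
print(ctrl.sign_off())"
```

```text
the job is handed in; nothing more can be done
None
```

The lock now lies open back up, level to about 0.03 rad, with the knob tight at its stop. The other locks and tools are where they were, and I handed the job in at about 25 s; the sign-off returned no verdict.

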